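# Clamp a marker barrel and angle the mirror so the camera sees its hidden dot

## Task

Press both hinged steel straps of the blue clamp down until they snap shut over the marker barrel and stay shut by themselves. Then turn the mirror by the orange grip on its top until the camera on the rail, looking into the mirror, sees the red dot on the far side of the barrel in the middle of its picture; the mirror springs back when let go, so finish still holding the grip with the mirror steady at that angle. Do not touch the mirror's glass or the camera, and leave the barrel in place and the other loose things on the table where they are.

Things in the scene. Friction and masses are not known exactly. Their poses are not given: they have to be found in the camera images.
- clamp: Blue barrel clamp, fixed to the table. Base plate 84 (x) x 142 (y) x 10 mm. Origin under its centre at table height. Its z is up; its +x side is the far side, which faces the mirror. Two saddles at y = +44 and -44 mm carry a marker barrel along the clamp's y axis, barrel axis 75 mm above the table.
- strap_left_hinge (a point): Centre of the hinge of the strap at clamp y = +44 mm: clamp x = -28 mm, 86 mm above the table. The strap is a steel bar 58 mm long from the hinge, 18 mm wide, 5 mm thick. Shut, it lies level along the clamp's +x over the barrel; open, it leans up 0.65 rad from level, its free end 46 mm from the hinge in plan and 121 mm above the table.
- strap_left_pad (a point): Centre of the ribbed black rubber thumb pad (30 x 16 mm) on top of that strap, 38 mm from its hinge. It swings with the strap. With the strap shut it lies at clamp (x, y, z) = (10, 44, 90.5) mm.
- strap_left (a joint): Angle of that strap, rad: 0 = standing open, 0.65 = shut. A spring holds it open; pressed straight down on its upper face 25 to 32 mm from the hinge in plan it resists with about 6 to 11 N, goes over centre 0.25 rad before shut, then snaps shut on its stop and stays. Pushed down on its very end it may jam.
- strap_right_hinge (a point): The same hinge point of the other strap, at clamp y = -44 mm.
- strap_right_pad (a point): The same thumb pad point of the other strap; shut at clamp (10, -44, 90.5) mm.
- strap_right (a joint): Angle of the other strap, the same way: 0 = open, 0.65 = shut.
- dot (a point): Centre of the red dot, 9 mm across, on the side of the marker barrel (14 mm across, 118 mm long) that faces the mirror, about halfway along it, 75 mm above the table; hidden from the robot's side. It faces the clamp's +x.
- mirror (a joint): Turn of the mirror about its upright axis, rad: 0 = parked, to 1.15 anticlockwise seen from above, where it has a stop. A weak spring (0.024 N m when parked, 0.06 N m/rad more) turns it back to 0. The upright glass is 56 wide x 72 mm high; its face contains the axis and faces the mirror grip's +x.
- mirror_grip: Orange ribbed grip bar on top of the mirror, on its axis and turning with it: 12 (x, across) x 40 (y, along, parallel to the glass) x 26 mm high, from 129.5 to 155.5 mm above the table. Origin on the axis 128 mm above the table. Pinch it across its 12 mm from above; the mirror's frame ends 117 mm above the table.
- view: Where the camera looks by way of the mirror; not a solid thing. Origin on the mirror's axis, 75 mm above the table; its +x axis is the camera's line of sight after the mirror and lies level. It turns twice as far as the mirror, the same way. The dot is in the middle of the picture when it lies on this +x axis (y of the dot in this frame near 0).
- mirror_glass: The mirror's glass, 5 x 56 x 72 mm, 40 to 112 mm above the table, upright, silvered on its front. Origin on the mirror's axis at table height.
- camera: Grey camera with a black lens at the other end of the rail, 130 mm from the mirror's axis; top 97 mm above the table. Origin at table height under it. Its lens looks level along its +y, straight at the mirror's axis.
- ink_bottle: Blue ink bottle with a white cap, 44 x 44 x 90 mm, standing loose, origin under its centre. Bystander.
- green_cap: Loose green marker cap, 18 x 40 x 20 mm, lying. Bystander.
- black_cap: Loose black marker cap, 18 x 40 x 20 mm, lying. Bystander.
- tweezers: Loose steel tweezers, 10 x 125 x 12 mm, lying. Bystander.
- brush: Loose flat brush with a yellow handle, 27 x 170 x 16 mm, lying. Bystander.
- tape: Loose roll of masking tape, 103 x 101 x 24 mm, lying. Bystander.
Mind the look-alikes: they are no part of the job. There is more than one size of the part that bears mirror; the job needs the larger.

How it is judged:
By the outcome, as a careful person would: the job done as asked, in the order asked, and still so for the second after the job is handed in, while the arm keeps its last pose, push and grip.
It also fails if it takes over 45 s, if anything falls off the work surface, if the arm or the gripper's body presses on something with over 40 N, if the wrist force passes 120 N, or if a joint passes its speed limit or range.

## Robot

A 6-joint arm with a two-finger parallel gripper is mounted at the origin on a cart in front of the work surface, level with it; the furniture and walls round the work are solid. World frame = base frame: x ahead of the robot, y to its left, z up, the work surface at z = 0. Lengths are in m, angles in rad, forces in N, time in s.
With the tool pointing down it reaches from about 0.325 to 0.9 m from the base axis. Payload 6.1 kg.
Tool frame: the origin (TCP) lies between the finger pads; the fingertips stand 17 mm ahead of it and the grasp point (between the pads) lies 2 mm behind it; z points along the fingers, y is the line along which they close (so a half turn about z gives the same grasp; the last joint's range is limited). The gripper opens to 87 mm and grips with 3 to 60 N. Pads are 19 mm wide; open, the fingers measure 117 mm over their backs; the gripper's body (75 mm by 190 mm) begins 51 mm behind the grasp point.
Start: joints at [-1.446, 0.22, 1.526, -0, 1.395, -0.126], TCP at [0.155, -0.605, 0.24] pointing down, gripper open.
Joint ranges: [-2.98, 2.98], [-0.91, 2.08], [0.09, 2.57], [-1.24, 4.39], [0.2, 2.65], [-2.68, 2.68]. Speed limits (rad/s): [2.57, 2.57, 3.01, 3.14, 3.14, 3.14].

## Interface

Orientations are given as a 3x3 rotation matrix whose columns are the frame's x, y, z axes.
In Python, from workcell import * gives the robot as it stands.
- The arm moves only by the tool arm_command, never from a script. Its argument "increments" is a list that holds one entry, the list of rows, each a list of 5 numbers: the finger opening in m, from 0 to 0.087, then the shift along the tool's x, y, z in m, then the turn about the tool's z in degrees. In form: [[[claw, x, y, z, yaw], ...]]. A call has exactly 5 rows; each row is the pose to reach, as a shift and turn from the pose commanded when the call began, along the tool's axes at that moment; what a row does not reach only later rows make up. A row lasts 1/12 s, in which the tool goes at most 41.7 mm and 7.16 degrees, less where a joint would pass 70% of its speed; a pose out of reach is approached as far as the arm can. A call with a gripper value outside its range is refused whole. The fingers move at their own pace and stop on an object; "squeeze" is the grip in N (left out, the last holds). Time passes only in rows, so rows that repeat a pose let the fingers close, or fill a call up. It gives the time, the measured TCP pose, the force, the opening and the grip force at its end, in the units of the state.
- observe(): the state, without advancing time (a new reading comes with each control period).
- capture(name): name is "side" or "top"; returns a dict with "frame" (400x640x3 uint8, blue, green, red), "K" (3x3 intrinsics, pixels), "R" (3x3) and "t" (3): a world point X has camera coordinates R X + t. Camera axes: x right, y down, z forward; pixel columns grow to the right and rows downward; lengths in m; the calibration is good to about 2 mm. A picture is of the moment at which its call begins. There is no depth.
- finish_job(): hands the job in; it is judged then, once.
The state is a dict: "time": time; "q": joint angles; "qd": joint speeds; "joint_efforts": joint torques, N m; "ee_pos": TCP position; "tool_rot": TCP orientation; "force": force on the tool from outside, world axes, zero at the start; "ft_torque": the same for the moment, N m; "width": finger opening in m; "finger_force": force on a finger pad.
Only numpy, scipy, OpenCV 4.12 (cv2) and the standard library are available. Lean on these libraries where they do the work, as an engineer would, in place of code of your own. Each camera call takes 0.05 s, during which the arm holds its last target. There are 200 camera calls.

## Working session

There is one attempt and no reset: what is moved stays moved. The work goes in short steps, Python scripts to look and compute and a tool call to move; the robot and the scene stay as the last step left them, time stands still between calls to the robot, and variables do not carry over. Pictures are saved under pics/ and viewed, at most 10 in all, crops included, and the job is handed in when it is done.

Besides the shell and the picture viewer there is one more tool, called after "Emit:" as a command line: name --argument value ..., lists and objects as JSON in quotes. arm_command: Moves the arm, as the interface text tells. Its arguments: {"type":"object","properties":{"increments":{"type":"array"},"squeeze":{"type":"number"}},"required":["increments"]}

```bash
mkdir -p pics; python3 - <<'E'
from workcell import *
import cv2,numpy as np
s=observe();print(s['time'],s['ee_pos'],s['tool_rot'])
for n in("side","top"):
    c=capture(n);cv2.imwrite(f"pics/{n}0.png",c["frame"]);print(n,c["K"],c["R"],c["t"])
E
```

```text
0.0 [ 0.15503315 -0.60485694  0.2384404 ] [[ 9.68714370e-01  2.48178187e-01 -2.38289975e-04]
 [ 2.48178179e-01 -9.68712496e-01  1.92155208e-03]
 [ 2.46052835e-04 -1.92057349e-03 -9.99998125e-01]]
side [[371.2633072    0.         318.45693908]
 [  0.         371.2633072  193.36595801]
 [  0.           0.           1.        ]] [[ 0.87486495 -0.48429357  0.00842894]
 [-0.15874419 -0.30312167 -0.93963692]
 [ 0.45761511  0.82071736 -0.34206931]] [-0.41438551  0.1722744   1.02526253]
top [[455.25823868   0.         320.53336129]
 [  0.         455.25823868 202.91780838]
 [  0.           0.           1.        ]] [[-0.00562863 -0.99996951  0.0054136 ]
 [-0.98822252  0.00473447 -0.15295046]
 [ 0.15292016 -0.00621074 -0.98821903]] [0.00766931 0.47765588 1.51856011]
```

View pics/side0.png

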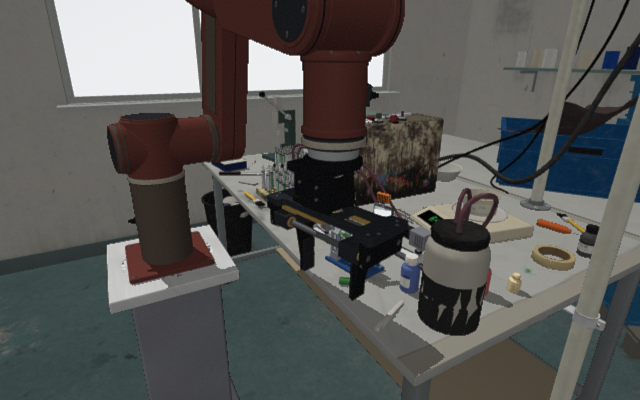

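View pics/top0.png

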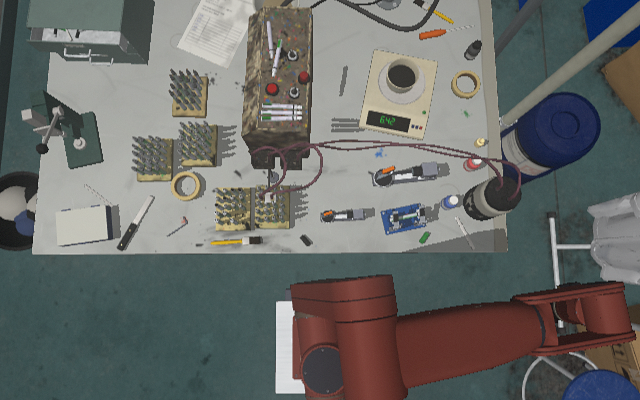

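The top view shows the blue clamp near (405,219), the larger mirror near (385,175) with its camera near (430,170), and the smaller look-alike near (330,215). I'll enlarge that area.

```bash
cat > h.py <<'E'
import cv2,numpy as np
from workcell import *
def ray(c,u,v,z):
    "world point at height z on pixel u,v"
    R,t,K=[np.array(c[k]) for k in("R","t","K")]
    d=R.T@np.linalg.inv(K)@[u,v,1]; o=-R.T@t
    return o+d*(z-o[2])/d[2]
def proj(c,X):
    R,t,K=[np.array(c[k]) for k in("R","t","K")]
    p=K@(R@np.array(X)+t); return p[:2]/p[2]
E
python3 - <<'E'
from h import *
f=cv2.imread("pics/top0.png")[150:250,360:480]
cv2.imwrite("pics/topc.png",cv2.resize(f,None,fx=6,fy=6,interpolation=cv2.INTER_CUBIC)[:600])
E
```

```text
(no output)
```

View pics/topc.png

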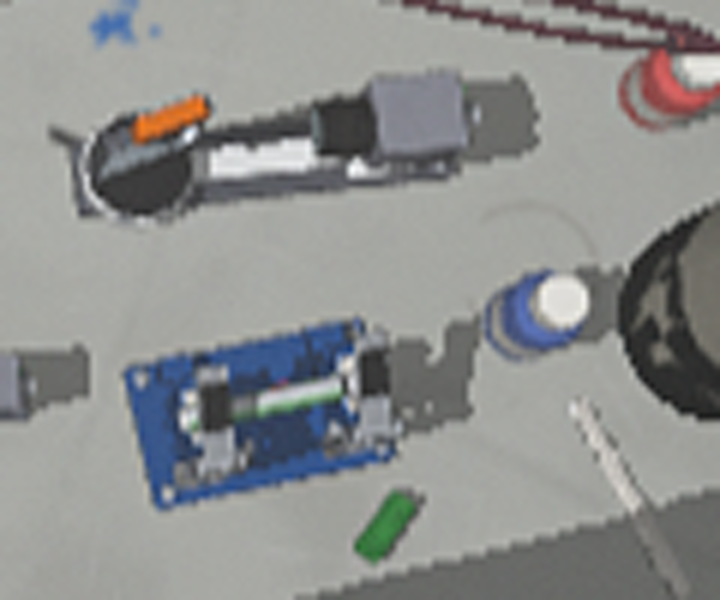

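Crop (÷6, +(360,150)): clamp plate corners at (128,370),(362,320),(393,452),(160,508), orange grip from (135,130) to (210,105), camera top around (420,112), and a pad on each strap at (215,405) and (375,370). I'll fit the poses from these.

```bash
cat > fit.py <<'E'
from h import *
from scipy.optimize import minimize,least_squares
def box(x,y,a,sx,sy,z0,z1):
    c,s=np.cos(a),np.sin(a)
    return [(x+c*i*sx/2-s*j*sy/2,y+s*i*sx/2+c*j*sy/2,z) for i in(-1,1) for j in(-1,1) for z in(z0,z1)]
def sil(c,pts,S=8):
    p=np.array([proj(c,q) for q in pts]); h=cv2.convexHull(((p+.5)*S).astype(np.float32)).astype(np.int32)
    x0,y0=p.min(0).astype(int)-3; w,hh=np.ptp(p,axis=0).astype(int)+8
    m=np.zeros((hh*S,w*S),np.float32); cv2.fillConvexPoly(m,h-[x0*S,y0*S],1)
    F=np.zeros((400,640),np.float32); F[y0:y0+hh,x0:x0+w]=cv2.resize(m,(w,hh),interpolation=cv2.INTER_AREA); return F
def orange(f,roi):
    H=cv2.cvtColor(f,cv2.COLOR_BGR2HSV); m=((H[...,0]>5)&(H[...,0]<18)&(H[...,1]>150)&(H[...,2]>70)).astype(np.float32)
    k=np.zeros_like(m); x0,y0,x1,y1=roi; k[y0:y1,x0:x1]=m[y0:y1,x0:x1]; return k
def fitgrip(views,g):
    def cost(p): return sum(((sil(c,box(p[0],p[1],p[2],.012,.040,.1295,.1555))-m)**2).sum() for c,m in views)
    return min((minimize(cost,[g[0],g[1],a],method="Nelder-Mead",options=dict(initial_simplex=[[g[0],g[1],a],[g[0]+.01,g[1],a],[g[0],g[1]+.01,a],[g[0],g[1],a+.3]])) for a in np.arange(-1.5,1.6,.4)+.0),key=lambda r:r.fun)
E
python3 - <<'E'
from fit import *
c=capture("top");s=capture("side")
P=lambda u,v:(360+(u+.5)/6-.5,150+(v+.5)/6-.5)
C=np.array([ray(c,*P(*q),.01)[:2] for q in[(128,370),(362,320),(393,452),(160,508)]])
print("corners",C.round(4),"sides",[np.linalg.norm(C[i]-C[i-1]).round(4) for i in range(4)],"ctr",C.mean(0))
print("cam top",np.array([ray(c,*P(*q),.097)[:2] for q in[(375,82),(462,72),(467,150),(375,155)]]).round(4).tolist())
mt=orange(c["frame"],(378,160,400,180)); ms=orange(s["frame"],(370,185,400,215))
print(mt.sum(),ms.sum())
g=ray(c,*P(172,118),.15)[:2]
for v in([(c,mt)],[(c,mt),(s,ms)]):
    r=fitgrip(v,g);print("grip",r.x,r.fun)
# disc centre, pads
print("disc",ray(c,*P(140,172),.02),"pads",ray(c,*P(215,405),.115),ray(c,*P(373,370),.115),"camera",-c["R"].T@c["t"])
f=s["frame"][185:295,310:450];cv2.imwrite("pics/sidec.png",cv2.resize(f,None,fx=5,fy=5,interpolation=cv2.INTER_CUBIC))
E
```

```text
corners [[ 0.4516 -0.2043]
 [ 0.4802 -0.3408]
 [ 0.4032 -0.3557]
 [ 0.3716 -0.2206]] sides [np.float64(0.0816), np.float64(0.1395), np.float64(0.0784), np.float64(0.1388)] ctr [ 0.42664391 -0.2803321 ]
cam top [[0.6005, -0.3335], [0.6059, -0.3821], [0.5617, -0.3829], [0.5591, -0.3318]]
48.0 99.0
grip [ 0.56946006 -0.21184941 -2.68330233] 14.009521484375
grip [ 0.56920157 -0.20829738  0.27495305] 61.21923828125
disc [ 0.56623239 -0.2128398   0.02      ] pads [ 0.41812457 -0.23591484  0.115     ] [ 0.43671457 -0.32181991  0.115     ] camera [0.23985501 0.014839   1.57368617]
```

View pics/sidec.png

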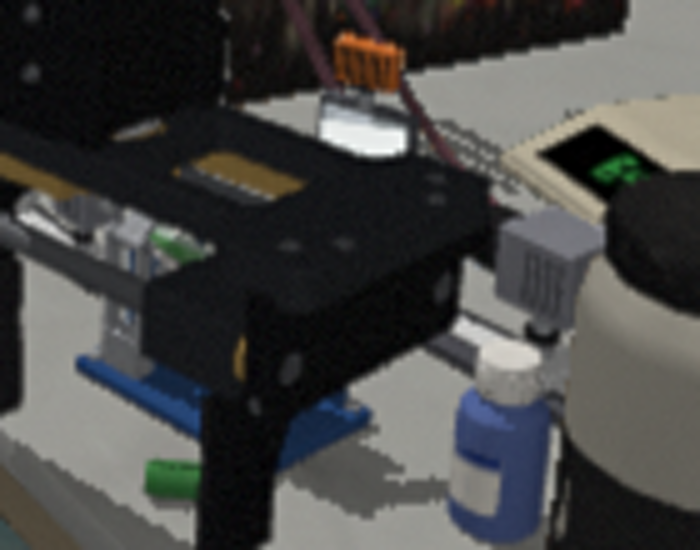

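The side crop shows the arm partly hiding the clamp, with the grip at about side px (384,198). Plate and pads agree: clamp centre about (0.426,-0.280), yaw about 12.3°, pad spacing 88 mm as it should be. With the fingers opened to 73 mm they sit 88 mm apart, so I can press both straps at once. I'm moving above the clamp now.

Emit:
arm_command --increments '[[[0.073, 0.01, -0.04, 0, 0], [0.073, 0.02, -0.08, 0, 1], [0.073, 0.035, -0.115, 0, 2], [0.073, 0.055, -0.15, 0, 2], [0.073, 0.08, -0.18, 0, 2]]]'

```text
time: 0.62
ee_pos: [0.1873, -0.4091, 0.2388]
tool_rot: [[0.977, 0.213, -0.001], [0.213, -0.977, 0.001], [-0.0, -0.001, -1.0]]
force: [0.8, -0.4, 0.9]
width: 0.0735
finger_force: 0.0
```

Emit:
arm_command --increments '[[[0.073, 0.035, -0.015, 0, 0], [0.073, 0.07, -0.025, 0, 0], [0.073, 0.105, -0.035, 0, 0], [0.073, 0.14, -0.045, 0, 0], [0.073, 0.175, -0.055, 0, 0]]]'

```text
time: 1.03
ee_pos: [0.3484, -0.3188, 0.2398]
tool_rot: [[0.977, 0.214, 0.0], [0.214, -0.977, -0.001], [0.0, 0.001, -1.0]]
force: [0.2, -0.4, 0.6]
width: 0.0731
finger_force: 0.0
```

```bash
python3 - <<'E'
from h import *
s=observe();print(s['time'],s['ee_pos'],s['tool_rot'].round(4),s['q'],s['width'])
T=s['tool_rot'];print("delta tool",T.T@(np.array([.4192,-.2815,.155])-s['ee_pos']), np.degrees(np.arctan2(T[1,0],T[0,0])))
E
```

```text
1.0333 [ 0.34837635 -0.31878769  0.23979686] [[ 9.768e-01  2.141e-01  4.000e-04]
 [ 2.141e-01 -9.768e-01 -6.000e-04]
 [ 3.000e-04  7.000e-04 -1.000e+00]] [-9.08272991e-01 -1.54429905e-01  1.91039564e+00 -4.43579453e-05
  1.38483956e+00  4.46796016e-01] 0.07305594500860733
delta tool [ 0.07713841 -0.02132422  0.08480456] 12.360740130250422
```

Emit:
arm_command --increments '[[[0.073, 0.035, -0.01, 0.015, 0], [0.073, 0.068, -0.018, 0.035, 0], [0.073, 0.077, -0.021, 0.055, 0], [0.073, 0.077, -0.021, 0.075, 0], [0.073, 0.077, -0.021, 0.085, 0]]]'

```text
time: 1.45
ee_pos: [0.4173, -0.2811, 0.1517]
tool_rot: [[0.976, 0.216, -0.003], [0.216, -0.976, 0.003], [-0.002, -0.003, -1.0]]
force: [-0.6, 0.1, -0.4]
width: 0.073
finger_force: 0.0
```

```bash
python3 - <<'E'
from h import *
c=capture("side");a=capture("top");s=observe();print(s['time'],s['ee_pos'])
f=c["frame"];X=s['ee_pos'];u=proj(c,X).astype(int);print(u)
f=f[u[1]-60:u[1]+60,u[0]-70:u[0]+80]
u=proj(a,X).astype(int);print(u)
cv2.imwrite("pics/s1.png",cv2.resize(f,None,fx=5,fy=5,interpolation=cv2.INTER_CUBIC))
E
```

```text
1.55 [ 0.4164203  -0.28178548  0.15224885]
[353 212]
[411 216]
```

View pics/s1.png

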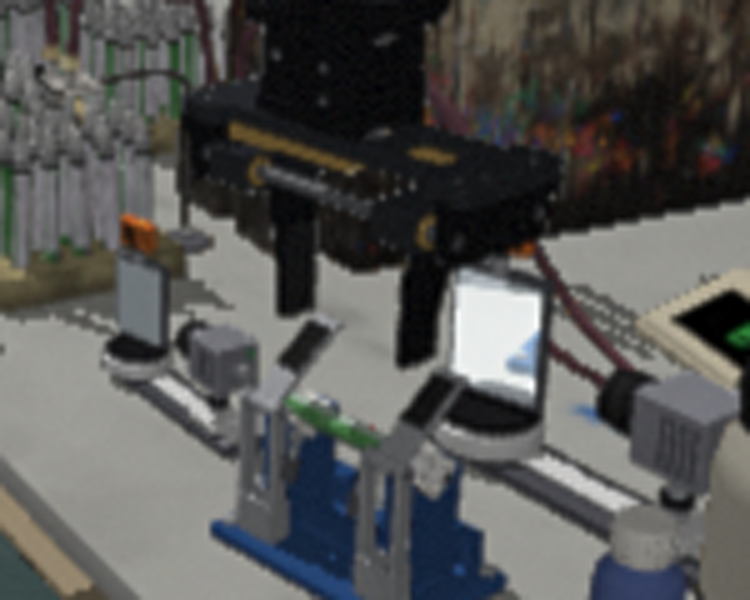

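Side crop: both fingertips, at (293,310) and (415,360), hang over the straps' black pads at (312,345) and (432,405). The alignment is good, so I'm pressing down.

Emit:
arm_command --increments '[[[0.073, 0.001, 0, 0.009, 0], [0.073, 0.002, 0, 0.018, 0], [0.073, 0.002, 0, 0.024, 0], [0.073, 0.002, 0, 0.03, 0], [0.073, 0.002, 0, 0.035, 0]]]'

```text
time: 1.97
ee_pos: [0.4218, -0.2841, 0.1219]
tool_rot: [[0.977, 0.213, 0.005], [0.213, -0.977, -0.003], [0.004, 0.004, -1.0]]
force: [2.9, 1.6, 9.4]
width: 0.0727
finger_force: 3.8
```

Emit:
arm_command --increments '[[[0.073, 0, 0, 0.002, 0], [0.073, 0, 0, 0.004, 0], [0.073, 0, 0, 0.006, 0], [0.073, 0, 0, 0.008, 0], [0.073, 0, 0, 0.009, 0]]]'

```text
time: 2.38
ee_pos: [0.4191, -0.2823, 0.1098]
tool_rot: [[0.977, 0.214, -0.001], [0.214, -0.977, 0.001], [-0.001, -0.001, -1.0]]
force: [-0.8, 0.2, 0.2]
width: 0.0727
finger_force: 0.0
```

Force has dropped to zero, so the straps have probably snapped shut. I'll lift and check.

Emit:
arm_command --increments '[[[0.073, 0, 0, -0.03, 0], [0.073, 0, 0, -0.06, 0], [0.073, 0, 0, -0.1, 0], [0.073, -0.03, 0, -0.12, 0], [0.073, -0.06, 0, -0.13, 0]]]'

```text
time: 2.8
ee_pos: [0.3622, -0.2965, 0.2443]
tool_rot: [[0.976, 0.217, 0.004], [0.217, -0.976, -0.004], [0.003, 0.005, -1.0]]
force: [-0.8, -0.1, 0.5]
width: 0.0729
finger_force: 0.0
```

Emit:
arm_command --increments '[[[0.073, -0.03, -0.01, 0, 0], [0.073, -0.06, -0.03, 0, 7], [0.073, -0.08, -0.06, 0, 14], [0.073, -0.08, -0.1, 0, 21], [0.073, -0.08, -0.13, 0, 28]]]'

```text
time: 3.22
ee_pos: [0.2534, -0.184, 0.2396]
tool_rot: [[0.96, -0.279, -0.001], [-0.279, -0.96, 0.001], [-0.001, -0.001, -1.0]]
force: [0.1, -0.3, 0.4]
width: 0.073
finger_force: 0.0
```

```bash
python3 - <<'E'
from h import *
c=capture("side");a=capture("top");s=observe();print(s['time'],s['ee_pos'])
np.savez("v2.npz",s=c["frame"],t=a["frame"])
f=cv2.resize(c["frame"][180:280,290:440],None,fx=5,fy=5,interpolation=cv2.INTER_CUBIC)
g=cv2.resize(a["frame"][150:250,360:480],None,fx=5,fy=5,interpolation=cv2.INTER_CUBIC)
cv2.imwrite("pics/s2.png",f);cv2.imwrite("pics/t2.png",g)
E
```

```text
3.3167 [ 0.2542038  -0.18297489  0.24007461]
```

View pics/s2.png

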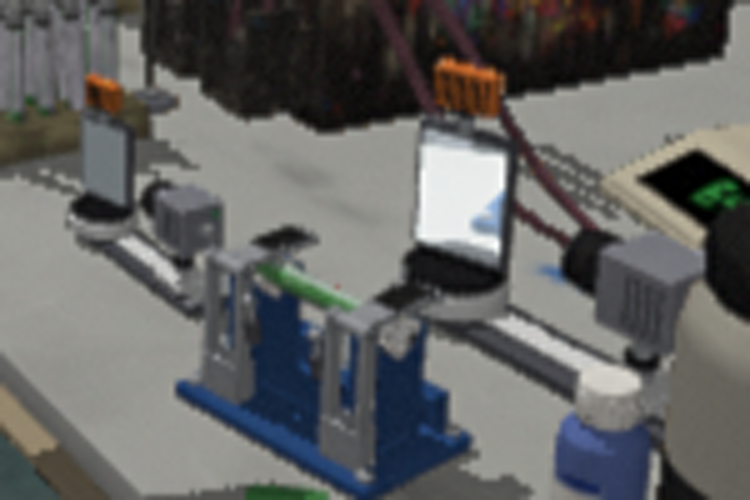

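View pics/t2.png

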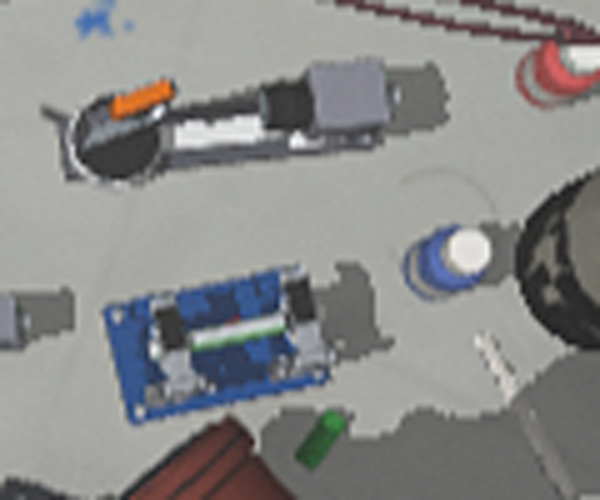

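Both straps lie level over the barrel in both views. Side grip crop is (435–503, 58–117). In the top crop the grip is around (142,98), the camera top around (348,97), and the red dot edge near (236,322). Next I'll measure the optical directions precisely.

```bash
cat > m.py <<'E'
from fit import *
z=np.load("v2.npz");c=capture("top");s=capture("side");c["frame"]=z["t"];s["frame"]=z["s"]
mt=orange(c["frame"],(378,160,400,180)); ms=orange(s["frame"],(370,185,400,215))
print(mt.sum(),ms.sum())
if __name__=="__main__":
  for v in([(c,mt)],[(s,ms)],[(c,mt),(s,ms)]):
    r=fitgrip(v,(.569,-.21));print("grip",r.x,np.degrees(r.x[2])%180,r.fun)
  L=cv2.createLineSegmentDetector()
  for n,cam,(x0,y0,x1,y1) in(("top",c,(365,155,445,190)),("side",s,(370,190,440,275)),("topclamp",c,(378,200,430,240))):
    g=cv2.resize(cv2.cvtColor(cam["frame"],6)[y0:y1,x0:x1],None,fx=4,fy=4,interpolation=cv2.INTER_CUBIC)
    for l in L.detect(g)[0][:,0]:
        l=l.astype(float);
        if np.hypot(l[2]-l[0],l[3]-l[1])<34: continue
        p=(l+.5)/4-.5+[x0,y0,x0,y0]
        zz=.02 if n!="topclamp" else .01
        A,B=ray(cam,p[0],p[1],zz),ray(cam,p[2],p[3],zz)
        print(n,p.round(1),"dir",np.degrees(np.arctan2(*(B-A)[1::-1])).round(1)%180,"len",np.linalg.norm(B-A).round(3))
E
python3 m.py
```

```text
48.0 99.0
grip [ 0.56886863 -0.21075914  0.41760858] 23.92720903016771 13.705810546875
grip [ 0.57127196 -0.20514581  0.15427179] 8.839122746974356 34.56640625
grip [ 0.56911029 -0.20812286  0.25717053] 14.734786161121574 60.6884765625
top [411.3 172.2 402.4 173.6] dir 98.6 len 0.032
top [372.5 186.  370.8 174.7] dir 6.7 len 0.04
top [394.1 179.4 402.9 178.6] dir 94.8 len 0.031
top [423.6 180.5 391.6 183.9] dir 95.9 len 0.112
top [421.2 163.6 422.9 174.5] dir 6.300000000000011 len 0.039
top [433.8 179.5 423.7 180.5] dir 95.1 len 0.035
top [396.7 170.4 405.9 169.1] dir 97.6 len 0.033
top [423.8 175.3 435.8 174. ] dir 95.9 len 0.042
side [390.1 222.  391.  210.6] dir 48.8 len 0.098
side [372.5 227.7 380.9 229.2] dir 127.9 len 0.027
side [373.9 208.9 373.  227. ] dir 52.0 len 0.151
side [416.8 215.1 429.2 209. ] dir 14.9 len 0.08
side [428.8 209.1 439.5 216. ] dir 78.3 len 0.064
side [431.3 225.6 416.9 215.5] dir 78.7 len 0.084
side [413.  253.3 400.1 247. ] dir 99.6 len 0.045
side [390.2 210.1 381.2 208.3] dir 123.4 len 0.033
side [385.8 243.4 405.6 254. ] dir 97.0 len 0.074
side [405.
[... 525 characters left out ...]
n 0.085
side [393.3 254.  382.5 247.9] dir 95.9 len 0.041
side [404.5 260.6 393.4 254. ] dir 94.2 len 0.041
side [387.9 238.2 377.9 238.7] dir 158.1 len 0.03
side [372.1 221.  372.3 209.8] dir 53.0 len 0.097
side [412.6 218.6 422.7 226. ] dir 79.0 len 0.06
side [382.5 269.8 374.6 274.1] dir 12.400000000000006 len 0.03
side [410.4 230.3 423.6 236.6] dir 95.8 len 0.051
side [383.6 246.2 402.8 256.8] dir 96.3 len 0.072
side [412.3 215.3 428.6 227.4] dir 77.7 len 0.099
topclamp [421.  204.  422.8 213. ] dir 8.699999999999989 len 0.032
topclamp [385.  233.5 379.8 211.5] dir 11.8 len 0.078
topclamp [415.7 212.4 397.6 216. ] dir 101.1 len 0.064
topclamp [398.8 219.1 416.2 215.2] dir 102.6 len 0.062
```

```bash
python3 - <<'E'
from m import *
f=c["frame"].astype(int); r=f[...,2]-np.maximum(f[...,0],f[...,1])
yy,xx=np.mgrid[208:222,398:416]; w=np.clip(r[208:222,398:416]-25,0,None)
print("red px",w.sum(),(w*xx).sum()/w.sum(),(w*yy).sum()/w.sum(),np.count_nonzero(w))
D=ray(c,(w*xx).sum()/w.sum(),(w*yy).sum()/w.sum(),.079)
print("dot world",D)
a=np.radians(12.2);X=np.array([np.cos(a),np.sin(a)]);Y=np.array([-X[1],X[0]])
print("dot in clamp",(D[:2]-[.426,-.280])@np.c_[X,Y])
for dot in(D[:2],np.array([.426,-.28])+.007*X):
  for ax in((.5689,-.2108),(.5691,-.2081),(.5713,-.2051)):
    d=dot-ax;t=np.degrees(np.arctan2(d[1],d[0]));print(ax,t,"normal",(t-84)/2,"dist",np.hypot(*d))
s0=observe();T=s0['tool_rot'];print(s0['ee_pos'],np.degrees(np.arctan2(T[1,1],T[0,1])),T.T@(np.array([.569,-.209,.24])-s0['ee_pos']))
E
```

```text
48.0 99.0
red px 0 nan nan 0
dot world [nan nan nan]
dot in clamp [nan nan]
(0.5689, -0.2108) nan normal nan dist nan
(0.5691, -0.2081) nan normal nan dist nan
(0.5713, -0.2051) nan normal nan dist nan
(0.5689, -0.2108) -153.53891220898817 normal -118.76945610449408 dist 0.1519799338698542
(0.5691, -0.2081) -152.66923424940603 normal -118.33461712470302 dist 0.15337974265617757
(0.5713, -0.2051) -152.06415480827798 normal -118.03207740413899 dist 0.1567202775848745
[ 0.25536434 -0.18621201  0.24063102] -105.53972131197196 [ 0.30827564 -0.06207029  0.00065415]<stdin>:4: RuntimeWarning: invalid value encountered in scalar divide
<stdin>:5: RuntimeWarning: invalid value encountered in scalar divide
```

Emit:
arm_command --increments '[[[0.05, 0.04, -0.008, 0, 7], [0.05, 0.08, -0.016, 0, 14], [0.05, 0.12, -0.024, 0, 21], [0.05, 0.16, -0.032, 0, 28], [0.05, 0.198, -0.04, 0, 35]]]'

```text
time: 3.93
ee_pos: [0.4546, -0.2009, 0.2392]
tool_rot: [[0.643, -0.765, -0.001], [-0.765, -0.643, 0.0], [-0.001, 0.001, -1.0]]
force: [-0.5, -0.8, 1.0]
width: 0.0527
finger_force: 0.0
```

```bash
python3 - <<'E'
from m import *
f=c["frame"].astype(int); r=f[...,2]-np.maximum(f[...,0],f[...,1])
print(r[210:218,398:416])
s0=observe();T=s0['tool_rot'];print(s0['ee_pos'],np.degrees(np.arctan2(T[1,1],T[0,1])),T.T@(np.array([.569,-.209,.2])-s0['ee_pos']))
E
```

```text
48.0 99.0
[[-78 -80 -83 -68 -36 -35 -37 -38 -37 -61 -85 -82 -83 -86 -72 -58 -51 -51]
 [-79 -82 -82 -87 -36 -38 -38 -37 -38 -35 -85 -83 -84 -85 -48 -44 -45 -44]
 [-85 -57 -56 -60 -37 -39 -40 -39 -39 -36 -89 -87 -88 -91 -44 -33 -35 -11]
 [-58 -36 -34 -36 -35 -37 -40 -42  -5  24 -54 -65 -48 -33 -14 -10 -12  -7]
 [-33 -37 -38 -39 -38 -36 -32  15  20   7  -6 -15  -9  -4  -5  -9  -9 -10]
 [-35 -29 -33 -15 -12 -16 -10   3  -3  -9  -8  -9  -8 -13 -15 -21 -28 -34]
 [-15  -8 -11  -6  -5  -9  -7  -9  -9 -16 -17 -22 -32 -38 -42 -38 -35 -33]
 [ -6  -9  -9  -8 -12 -18 -20 -27 -31 -39 -44 -34 -40 -34 -49 -47 -34 -33]]
[ 0.45614834 -0.20071738  0.23639779] -139.75745450246 [ 0.07944337 -0.08082557  0.03584516]
```

Emit:
arm_command --increments '[[[0.05, 0.02, -0.02, 0, 7], [0.05, 0.04, -0.04, 0, 14], [0.05, 0.06, -0.06, 0.01, 16], [0.05, 0.079, -0.081, 0.02, 16], [0.05, 0.079, -0.081, 0.036, 16]]]'

```text
time: 4.45
ee_pos: [0.5692, -0.2092, 0.2039]
tool_rot: [[0.415, -0.91, 0.003], [-0.91, -0.415, -0.001], [0.002, -0.002, -1.0]]
force: [-1.5, 0.6, 0.9]
width: 0.0503
finger_force: 0.0
```

```bash
python3 - <<'E'
from m import *
D=ray(c,406.2,213.5,.079)[:2]
a=np.radians(12.2);X=np.array([np.cos(a),np.sin(a)]);Y=np.array([-X[1],X[0]])
print("dot",D,"in clamp",(D-[.426,-.280])@np.c_[X,Y])
D=D+.0014*X
for ax in((.5689,-.2108),(.5691,-.2090)):
    d=D-ax;t=np.degrees(np.arctan2(d[1],d[0]));print("normal",(t-84)/2)
k=capture("side");s0=observe();T=s0['tool_rot'];p=s0['ee_pos']
print(p,np.degrees(np.arctan2(T[1,1],T[0,1])),T.T@(np.array([.569,-.210,.145])-p))
print(proj(k,p+T@[0,0,.017]))
cv2.imwrite("pics/s3.png",cv2.resize(k["frame"][150:250,320:440],None,fx=6,fy=6,interpolation=cv2.INTER_CUBIC))
E
```

```text
48.0 99.0
dot [ 0.43430327 -0.27823774] in clamp [ 8.48815902e-03 -3.22252132e-05]
normal -118.62683997267133
normal -118.33739252455935
[ 0.56367544 -0.20789402  0.20167719] -155.57004907966845 [ 0.00436987 -0.00419526  0.05664269]
[382.45413554 183.56029778]
```

View pics/s3.png

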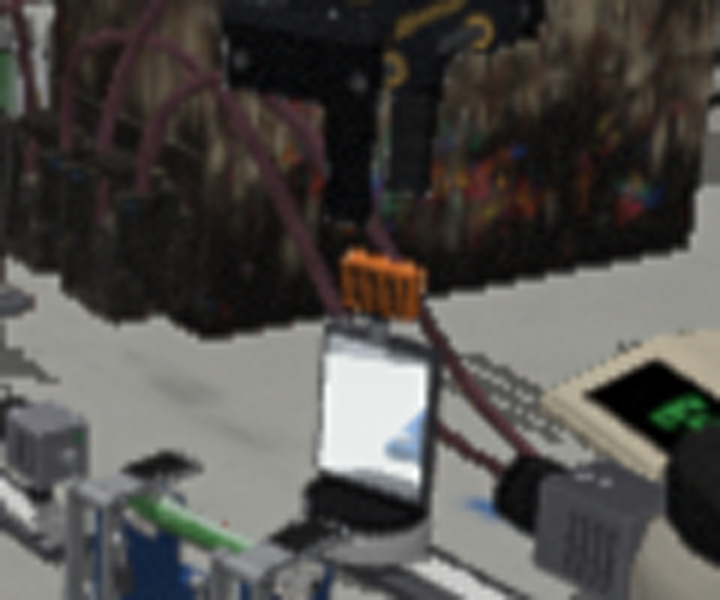

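Side crop: the open fingers, tips at (350,215) and (410,190), straddle the spot above the orange grip at (382,285). I'm going down and pinching gently.

Emit:
arm_command --increments '[[[0.05, 0, 0, 0, 0], [0.05, 0, 0, 0.015, 0], [0.05, 0, 0, 0.03, 0], [0.05, 0, 0, 0.045, 0], [0.05, 0, 0, 0.056, 0]]]'

```text
time: 5.02
ee_pos: [0.5647, -0.2084, 0.149]
tool_rot: [[0.412, -0.911, 0.001], [-0.911, -0.413, -0.001], [0.001, -0.001, -1.0]]
force: [-0.3, -0.2, 0.2]
width: 0.0502
finger_force: 0.0
```

Emit:
arm_command --increments '[[[0.05, 0, 0, 0, 0], [0.04, 0, 0, 0, 0], [0.03, 0, 0, 0, 0], [0.022, 0, 0, 0, 0], [0.016, 0, 0, 0, 0]]]' --squeeze 5

```text
time: 5.43
ee_pos: [0.5656, -0.2082, 0.1498]
tool_rot: [[0.413, -0.911, 0.002], [-0.911, -0.413, -0.001], [0.002, -0.001, -1.0]]
force: [-0.7, -0.9, -0.5]
width: 0.0313
finger_force: 0.0
```

Emit:
arm_command --increments '[[[0.01, 0, 0, 0, 0], [0.005, 0, 0, 0, 0], [0.005, 0, 0, 0, 0], [0.005, 0, 0, 0, 0], [0.005, 0, 0, 0, 0]]]' --squeeze 6

```text
time: 5.85
ee_pos: [0.5664, -0.2072, 0.1494]
tool_rot: [[0.413, -0.911, 0.003], [-0.911, -0.413, 0.001], [0.001, -0.003, -1.0]]
force: [4.0, 3.0, 1.4]
width: 0.0121
finger_force: 7.8
```

Pinched at 12 mm width. I'll firm up the grip, centre it and turn 37° anticlockwise.

Emit:
arm_command --increments '[[[0.005, 0.001, -0.001, 0, 0], [0.005, 0.002, -0.002, 0, 0], [0.005, 0.003, -0.002, 0, 0], [0.005, 0.003, -0.002, 0, -2], [0.005, 0.003, -0.002, 0, -5]]]' --squeeze 25

```text
time: 6.27
ee_pos: [0.5664, -0.2075, 0.1493]
tool_rot: [[0.492, -0.87, -0.005], [-0.87, -0.492, 0.004], [-0.006, 0.002, -1.0]]
force: [-10.3, 9.4, 12.8]
width: 0.0118
finger_force: 27.4
```

Emit:
arm_command --increments '[[[0.005, 0, 0, 0, -4], [0.005, 0, 0, 0, -8], [0.005, 0, 0, 0, -12], [0.005, 0, 0, 0, -16], [0.005, 0, 0, 0, -19]]]'

```text
time: 6.68
ee_pos: [0.5658, -0.2081, 0.1493]
tool_rot: [[0.75, -0.661, -0.006], [-0.661, -0.75, 0.003], [-0.007, 0.002, -1.0]]
force: [-13.0, 7.8, 13.5]
width: 0.012
finger_force: 27.6
```

Emit:
arm_command --increments '[[[0.005, 0, 0, 0, -4], [0.005, 0, 0, 0, -8], [0.005, 0, 0, 0, -11], [0.005, 0, 0, 0, -13], [0.005, 0, 0, 0, -13]]]'

```text
time: 7.1
ee_pos: [0.5654, -0.2086, 0.1493]
tool_rot: [[0.879, -0.477, -0.007], [-0.477, -0.879, 0.003], [-0.007, 0.001, -1.0]]
force: [-13.9, 6.2, 14.3]
width: 0.012
finger_force: 27.6
```

```bash
python3 - <<'E'
from fit import *
c=capture("top");k=capture("side");s=observe();T=s['tool_rot'];p=s['ee_pos']
print(p,np.degrees(np.arctan2(T[1,1],T[0,1])),s['force'],s['ft_torque'],s['width'],s['finger_force'],"F tool",T.T@s['force'])
ax=p[:2]
for D in((.4331,-.2786),(.4356,-.2779)):
    d=D-ax;t=np.degrees(np.arctan2(d[1],d[0]));print("wanted normal",(t-84)/2)
f=cv2.resize(k["frame"][150:250,320:440],None,fx=6,fy=6,interpolation=cv2.INTER_CUBIC);cv2.imwrite("pics/s4.png",f)
E
```

```text
[ 0.5654137  -0.20855846  0.14927753] -118.60343795783878 [-12.97119835   5.22462574  14.50276027] [ 1.03746059  2.0743106  -0.0312621 ] 0.01174913790765007 27.642061652150005 F tool [-13.99101408   1.63634632 -14.40321673]
wanted normal -118.05252884654735
wanted normal -117.94528072088244
```

View pics/s4.png

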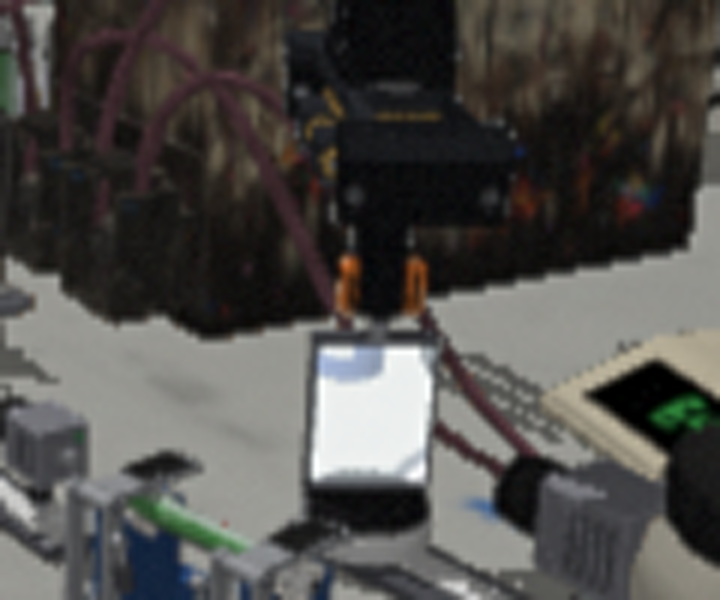

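Side crop: the mirror is turned, the fingers are on the grip between (345,285) and (415,285), clear of the glass, and the straps are still shut. The kinematic axis of about (0.5675,-0.2097) gives a wanted normal of about -118.5°, and I measure -118.6°. I'll relieve the residual side load and confirm it is steady.

Emit:
arm_command --increments '[[[0.005, -0.001, 0, -0.001, 0], [0.005, -0.002, 0, -0.002, 0], [0.005, -0.002, 0, -0.003, 0], [0.005, -0.002, 0, -0.003, 0], [0.005, -0.002, 0, -0.003, 0]]]'

```text
time: 7.62
ee_pos: [0.5651, -0.2084, 0.1494]
tool_rot: [[0.878, -0.479, -0.003], [-0.479, -0.878, 0.001], [-0.003, 0.0, -1.0]]
force: [1.4, -1.0, -13.0]
width: 0.012
finger_force: 26.0
```

Emit:
arm_command --increments '[[[0.005, 0, 0, 0, 0], [0.005, 0, 0, 0, 0], [0.005, 0, 0, 0, 0], [0.005, 0, 0, 0, 0], [0.005, 0, 0, 0, 0]]]'

```text
time: 8.03
ee_pos: [0.5651, -0.2084, 0.1495]
tool_rot: [[0.878, -0.479, -0.003], [-0.479, -0.878, 0.001], [-0.003, 0.0, -1.0]]
force: [1.0, -2.5, -24.1]
width: 0.0114
finger_force: 25.5
```

```bash
python3 - <<'E'
from h import *
s=observe();T=s['tool_rot'];p=s['ee_pos']
a=np.degrees(np.arctan2(T[1,1],T[0,1]));print(p,a,s['force'],s['width'],s['finger_force'],abs(s['qd']).max())
if abs(a+118.5)<.5 and s['finger_force']>15 and abs(s['qd']).max()<.03: print(finish_job())
E
```

```text
[ 0.5651405  -0.20840519  0.14954899] -118.63275704210356 [  1.03362678  -2.47788384 -24.14520373] 0.011425481630245735 25.49045852618292 0.0010193091539586767
the job is handed in; nothing more can be done
None
```

I handed in the job at about 8 s. Both straps snapped shut over the barrel and stayed shut in the last picture. The arm still holds the mirror by its grip, steady at -118.6° against my computed -118.5° for centring the dot; I couldn't check this in the rail camera's own picture. The only load left at hand-in was a steady vertical pull of about 24 N on the grip.

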